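# Snap the lid onto the silver box at the indexing table

## Task

Turn the rotary table counter-clockwise (seen from above) by its black post until the open silver box clicks into place at the brass pointer. Then take the loose lid from the cork pad, set it on the box's neck and press it straight down until it snaps over the catches, and keep pressing: finish with the lid fully home and the gripper still pressing it firmly down against the box (about 10 N), without letting up. Leave the other things on the bench where they are.

Things in the scene. Friction and masses are not known exactly. Their poses are not given: they have to be found in the camera images.
- fixture: green foot of the rotary table, 250 x 220 mm, fixed. Origin: on the bench, on the turning axis; its -x axis points to the brass pointer. Carries an aluminium disc 236 mm across, top 45 mm above the bench, six stations every 60 degrees at 75 mm radius: one with the open box, two with finished lidded boxes (60 mm across, 42 mm tall, fixed), three bare
- turntable (a joint): angle of the disc in rad, growing counter-clockwise from above, stops at -2.40 and +0.30. 0 = open box at the pointer, held there by a spring detent. Starts between -2.25 and -1.15, where it turns freely and stays where left; from -1.05 on it takes up to about 7 N at the post, counter-clockwise, to reach the detent's ridge at -0.52; past it the disc jumps to 0 by itself
- post_top (a point): top centre of the upright black turning post on the disc: 14 mm diameter, 50 mm tall above the disc, 98 mm from the turning axis, 90 degrees clockwise of the open box seen from above. The disc is clear for 65 degrees clockwise of the post, so push it from there
- pointer (a point): tip of the fixed brass pointer with a red point, 68 mm above the bench, 135 mm from the turning axis
- case: open silver box, fixed on the disc 75 mm from the turning axis. Origin: centre of its underside, on the disc's top. Body 60 mm across, 22 mm tall; above it a neck 41 mm in diameter up to 39 mm (top 3 mm taper to 36 mm). Four brass sprung catch balls, 30 mm above the origin, stand out of the neck to 24 mm from the axis
- case_top (a point): centre of the dark red top of the box's neck, 39 mm above case. The lid, level and centred within 2 mm, meets the catches with its origin 33 mm above case's; it needs 10 to 18 N until about 29 mm, then the force drops and it goes home: origin 22 to 24 mm above case's, its top resting on the neck with no pull of its own
- lid: loose round silver lid, 54 mm outer diameter, 19 mm tall, about 60 g, brass band at its lower edge, turquoise disc on its flat top. Origin: centre of its lower rim, z up. Hollow: 44 mm opening in the lowest 3 mm (snap lip), 49 mm above that, 16 mm deep. Can be gripped across its outside and pressed while gripped
- pad: cork pad the lid lies on, 84 mm across, 10 mm thick, fixed. Origin: centre of its underside
- dish: white ceramic dish, 86 mm across, 20 mm tall. Origin: on its underside. Bystander, loose
- tin: open pale-blue tin, 90 mm across, 85 mm tall. Origin: on its underside. Bystander, loose
- jar: amber glass jar, 72 mm across, 110 mm tall. Origin: on its underside. Bystander, loose
- blue_jar: dark blue jar, 60 mm across, 90 mm tall. Origin: on its underside. Bystander, loose
- hammer: hammer lying flat, handle towards its own -x. Origin: on its underside. Bystander, loose
- pliers: red-handled pliers lying flat, about 175 mm long. Origin: on its underside. Bystander, loose
- weight: brass weight, 40 mm across, 44 mm tall. Origin: on its underside. Bystander, loose
There are look-alikes about, which are no part of the job. What is meant by the lid is not green, and is the smaller of those in its own colour.

How it is judged:
By the outcome, as a careful person would: the job done as asked, in the order asked, and still so for the second after the job is handed in, while the arm keeps its last pose, push and grip.
It also fails if it takes over 56 s, if anything falls off the work surface, if the arm or the gripper's body presses on something with over 40 N, if the wrist force passes 120 N, or if a joint passes its speed limit or range.

## Robot

A 6-joint arm with a two-finger parallel gripper is mounted at the origin on the work surface. World frame = base frame: x ahead of the robot, y to its left, z up, the work surface at z = 0. Lengths are in mm, angles in rad, forces in N, time in s.
With the tool pointing down it reaches from about 325 to 875 mm from the base axis. Payload 4.4 kg.
Tool frame: the origin (TCP) lies at the very end of the fingers, on their centre line; the grasp point (between the pads) lies 19 mm behind it; z points along the fingers, y is the direction in which the jaws open and shut (so a half turn about z gives the same grasp; the last joint's range is limited). The gripper opens to 85 mm and grips with 20 to 120 N. Pads are 22 mm wide; open, the fingers measure 114 mm over their backs; the gripper's body (76 mm by 85 mm) begins 54 mm behind the grasp point. The pads swing forward as they close: fully open they stand 13 mm farther back than shut.
Start: joints at [-1.417, 0.207, 1.542, -0, 1.393, -0.15], TCP at [172.546, -548.503, 231.282] pointing down, gripper open.
Joint ranges: [-2.73, 2.73], [-0.86, 2.22], [0.23, 2.46], [-1.11, 4.25], [0.08, 2.63], [-2.82, 2.82]. Speed limits (rad/s): [2.79, 2.79, 3.14, 3.14, 3.14, 3.14].

## Interface

Orientations are given as a unit quaternion [w, x, y, z].
In Python, from bench import r gives the robot as it stands.
- The arm moves only by the shell command python3 -m handwheel 'ROWS' [FORCE]. ROWS is JSON, a list of rows, each a list of 3 entries, a list of its own where there are three numbers: the shift along the tool's x, y, z as a fraction of full scale, then the turn about the tool's z as a fraction of full scale, then the finger opening in mm, from 0 to 85.4. A call has 1 to 5 rows; each row shifts and turns the commanded pose from where the row before left it, along the tool's axes as they then stand; what a row does not reach is not made up. Full scale, the value 1, is 50 mm for a shift and 45 degrees for a turn. A row lasts 1/10 s, in which the tool goes at most 50 mm and 8.59 degrees, less where a joint would pass 70% of its speed; a pose out of reach is approached as far as the arm can. A call with a number of a shift or a turn outside -1 to 1 is refused whole. A call with a gripper value outside its range is refused whole. The fingers move at their own pace and stop on an object; FORCE is the grip in N (left out, the last holds). Time passes only in rows, so rows that do not move let the fingers close. It gives the time, the measured TCP pose, the force and the opening at its end, in the units of the state.
- r.state(): the state, without advancing time (a new reading comes with each control period).
- r.read_camera(name): name is "side" or "top"; returns a dict with "pixels" (480x640x3 uint8, red, green, blue), "z_map" (480x640 float32, mm along the optical axis (not along the pixel's ray), 0 where there is no reading), "mtx" (3x3 intrinsics, pixels), "T" (4x4, takes a point from camera to world coordinates). Camera axes: x right, y up, looking along -z (the intrinsics and any distortion apply to the point x, -y, -z); pixel columns grow to the right and rows downward; lengths in mm; the calibration is good to about 2 mm. A picture is of the moment at which its call begins.
- r.hand_in(): hands the job in, once; it reports no verdict.
The state is a dict: "time": time; "q": joint angles; "qvel": joint speeds; "tau": joint torques, N m; "position": TCP position; "ee_rot": TCP orientation; "contact_force": force on the tool from outside, world axes, zero at the start; "torque": the same for the moment, N m; "opening": opening from 0.0 (shut) to 1.0 (fully open).
Only numpy, scipy, OpenCV 4.12 (cv2) and the standard library are available. Lean on these libraries where they do the work, as an engineer would, in place of code of your own. Each camera call takes 0.05 s, during which the arm holds its last target. There are 200 camera calls.

## Working session

There is one attempt and no reset: what is moved stays moved. The work goes in short steps, Python scripts to look and compute and a shell command to move; the robot and the scene stay as the last step left them, time stands still between calls to the robot, and variables do not carry over. Pictures are saved under pics/ and viewed, about 8 in all and at most 12, crops included, and the job is handed in when it is done.

```bash
ls; mkdir -p pics
cat > h.py <<'E'
from bench import r
import numpy as np, cv2
def snap(n,f):
    c=r.read_camera(n); cv2.imwrite(f'pics/{f}.png',c['pixels'][:,:,::-1]); np.savez(f'pics/{f}.npz',**c); return c
def pt(c,u,v,d=None,z=None):
    K=c['mtx'];T=c['T']
    ray=np.array([(u-K[0,2])/K[0,0],-(v-K[1,2])/K[1,1],-1])
    if z is not None:
        w=T[:3,:3]@ray; return T[:3,3]+w*(z-T[2,3])/w[2]
    d=d or float(np.median(c['z_map'][int(v)-1:int(v)+2,int(u)-1:int(u)+2]))
    return T[:3,:3]@(ray*d)+T[:3,3]
E
python3 - <<'E'
from h import *
for n in('top','side'):
    c=snap(n,n+'0'); print([k for k in c],c['mtx'],c['T'].round(3))
print(r.state())
E
```

```text
pics
['pixels', 'z_map', 'mtx', 'T'] [[467.19162865   0.         318.92944698]
 [  0.         467.19162865 243.38205165]
 [  0.           0.           1.        ]] [[ 2.000000e-02  9.890000e-01 -1.440000e-01  4.871080e+02]
 [-1.000000e+00  2.300000e-02  1.400000e-02  4.959000e+00]
 [ 1.700000e-02  1.430000e-01  9.900000e-01  1.104202e+03]
 [ 0.000000e+00  0.000000e+00  0.000000e+00  1.000000e+00]]
['pixels', 'z_map', 'mtx', 'T'] [[608.17535275   0.         312.65392675]
 [  0.         608.17535275 237.22985252]
 [  0.           0.           1.        ]] [[-9.710000e-01  1.350000e-01 -1.970000e-01  3.418870e+02]
 [-2.380000e-01 -4.840000e-01  8.420000e-01  1.271799e+03]
 [ 1.800000e-02  8.650000e-01  5.020000e-01  8.441130e+02]
 [ 0.000000e+00  0.000000e+00  0.000000e+00  1.000000e+00]]
{'time': 0.1, 'q': array([-1.41647892e+00,  2.07387149e-01,  1.54282080e+00,  4.83431800e-05,
        1.39350294e+00, -1.50505692e-01]), 'qvel': array([-2.32316420e-05, -3.78260075e-03, -3.26107040e-03, -9.80382099e-04,
        3.05760161e-04,  2.39908877e-04]), 'tau': array([-6.06555332e-04, -3.84095943e+01, -2.92549896e+01, -2.20297425e-04,
        4.86820019e-03,  2.91110052e-05]), 'position': array([ 172.4654296 , -547.80632858,  230.20754074]), 'ee_rot': array([-1.05916256e-03,  9.88407922e-01,  1.51817843e-01,  2.17695904e-05]), 'contact_force': array([ 0.31137801,  0.19944532, -0.92483182]), 'torque': array([-0.00274641, -0.02041093, -0.03724346]), 'opening': 0.9969663755658453}
```

View pics/top0.png

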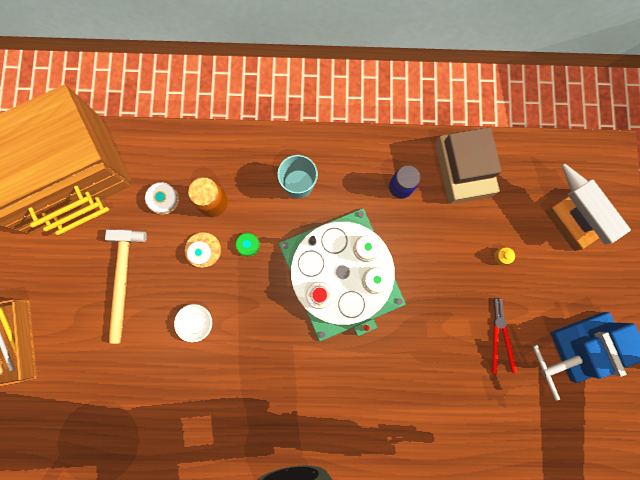

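View pics/side0.png

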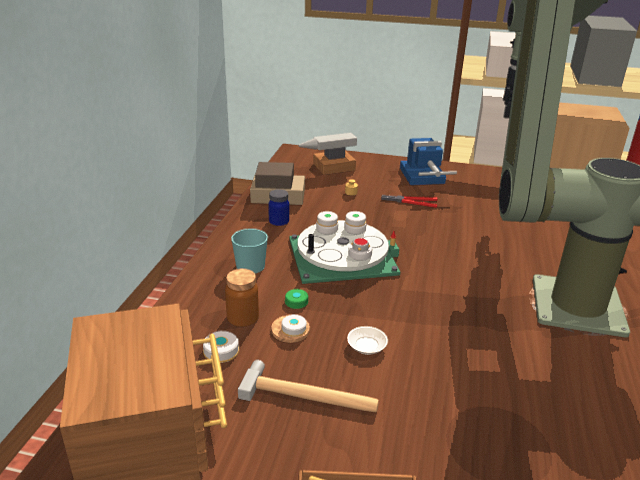

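The top view shows the table axis at about (343,272), the open box's red top at (319,295), the post at (312,240), the pointer's red tip near (366,327), the lid on the cork pad at (199,252) and a larger look-alike at (161,198). I'll enlarge this view next.

Run:
```python
import cv2,numpy as np
a=cv2.imread('pics/top0.png')
A=cv2.resize(a[200:350,270:420],(600,600),interpolation=cv2.INTER_CUBIC)
B=cv2.resize(a[225:275,175:225],(200,200),interpolation=cv2.INTER_CUBIC)
im=np.zeros((600,800,3),np.uint8);im[:,:600]=A;im[:200,600:]=B
s=cv2.imread('pics/side0.png');im[200:400,600:]=cv2.resize(s[300:350,268:318],(200,200),interpolation=cv2.INTER_CUBIC)
im[400:,600:]=cv2.resize(s[225:275,290:340],(200,200),interpolation=cv2.INTER_CUBIC)
cv2.imwrite('pics/crop1.png',im)
```

```text
(no output)
```

View pics/crop1.png

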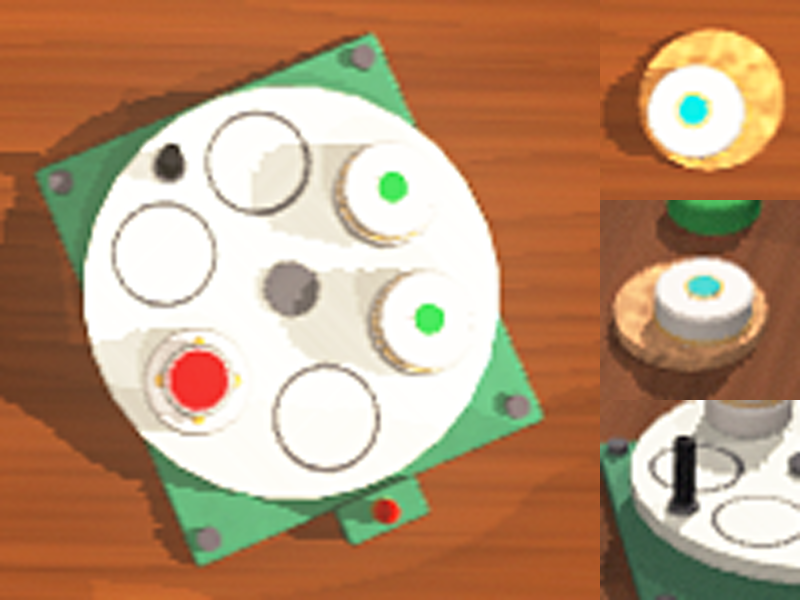

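Run:
```python
from h import *
c=dict(np.load('pics/top0.npz')); s=dict(np.load('pics/side0.npz'))
def q(u,v):return 270+u/4-.4,200+v/4-.4
ax=pt(c,*q(291.5,293),z=45); top=pt(c,*q(199,380),z=84); ptr=pt(c,*q(386,511),z=68)
print('axis',ax,'hub',pt(c,*q(290,290),z=45),'casetop',top,pt(c,*q(199,380)),'ptr',ptr,pt(c,*q(386,511)))
scr=[pt(c,*q(*p),z=12)for p in((363,57),(60,182),(515,405),(207,538))];print('screws',np.array(scr).round(1),np.mean(scr,0))
print('radii',np.hypot(*(top-ax)[:2]),np.hypot(*(ptr-ax)[:2]))
a=lambda p:np.arctan2(*(p-ax)[1::-1])
print('turn',(a(top)-a(ptr)))
# post: depth points above disc
def cloud(c,u0,u1,v0,v1):
    return np.array([[*pt(c,u,v,d=float(c['z_map'][v,u])),u,v,*c['pixels'][v,u]] for v in range(v0,v1) for u in range(u0,u1) if c['z_map'][v,u]>0])
P=cloud(c,303,322,228,250);P=P[P[:,2]>65];print('post top cam',P[P[:,2]>85][:,:3].round(1),P[:,:3].mean(0),len(P))
P=cloud(s,303,320,230,256);D=P[(P[:,2]>55)&(P[:,5]<60)];print('post side',D[:,:3].mean(0),D[:,2].max(),D[D[:,2]>88][:,:3].mean(0))
# lid
for n,C,b in(('top',c,(180,222,230,270)),('side',s,(270,312,312,345))):
    P=cloud(C,*b);L=P[(P[:,2]>26)&(P[:,2]<36)]
    print(n,'lid',L[:,:3].mean(0),L[:,:3].min(0),L[:,:3].max(0))
print('teal',pt(c,175+692/4-150-.4,225+109/4-.4,z=29), pt(s,268+(704-600)/4-.4,300+(287-200)/4-.4,z=29))
print('side casetop',pt(s,361,242,z=84))
```

```text
axis [574.57163266 -64.90197854  45.        ] hub [576.25983697 -64.02651371  45.        ] casetop [522.94820859 -12.67807037  84.        ] [522.91889428 -12.66364437  84.83443868] ptr [ 454.39140398 -116.69456742   68.        ] [ 454.1315546  -117.66079863   59.77001464]
screws [[ 719.3 -107.9   12. ]
 [ 639.8   70.4   12. ]
 [ 514.9 -198.1   12. ]
 [ 435.3  -20.3   12. ]] [577.33034881 -64.005897    12.        ]
radii 73.4323804392567 130.8654256393119
turn 5.085098845604099
post top cam [[649.9  10.6  93.3]
 [649.9   8.4  93.3]
 [649.7   6.2  94.7]
 [649.1   4.   99.3]
 [647.9  12.7  91.2]
 [647.6  10.5  93.7]
 [647.2   8.3  96.7]
 [647.4   6.1  95.4]
 [647.7   3.9  93.7]
 [647.3   1.8  96.9]
 [645.   12.6  95.6]
 [645.   10.4  96.4]
 [645.1   8.3  95.9]
 [645.9   6.1  91.3]
 [645.7   3.9  92.8]
 [645.5   1.7  94. ]
 [643.1  12.6  93.7]
 [642.8  10.4  95.8]
 [643.    8.2  94.9]
 [643.1   6.   94.5]
 [643.3   3.8  93.6]
 [643.    1.7  96.2]
 [641.2  12.5  91.8]
 [640.7  10.3  95.6]
 [640.7   8.2  95.7]
 [640.9   6.   94.9]
 [641.    3.8  94.3]
 [641.1   1.6  93.8]
 [639.3  10.3  90.1]
 [638.5   8.1  95.7]
 [638.6   5.9  95.2]
 [639.3   3.7  90.9]] [643.1160313    6.97760777  90.49062371] 41
post side [641.53898049   9.96148056  77.8010225 ] 98.39016323591977 [642.07019641   9.10354731  92.85132859]
top lid [615.91030066 268.70050895  29.58519275] [591.1560862  241.07892571  26.06033186] [642.66105627 294.5084629   35.60512145]
side lid [614.10532006 271.17315489  29.47703406] [588.63099961 241.5472774   26.00428812] [640.28273296 297.71771289  35.06138288]
teal [617.15340946 269.51120581  29.        ] [615.14779737 266.41593231  29.        ]
side casetop [519.4538794  -11.85637618  84.        ]
```

Both cameras agree on these values:
- **Turning axis:** about (576.5, -64).
- **Box:** at 136° world, pointer at 203°, so the turntable is at about -1.17 rad.
- **Post:** at 46°, about (644, 7).
- **Lid:** about (616, 269), top at z = 29.

Next I'll move to the clockwise side of the post with the fingers closed.

```bash
python3 -m handwheel '[[[0.63,-0.35,0],0,0],[[0.63,-0.35,0],0,0],[[0.63,-0.35,0],0,0],[[0.63,-0.35,0],0,0],[[0.63,-0.35,0],0,0]]' 40
python3 -m handwheel '[[[0.63,-0.35,0],0,0],[[0.63,-0.35,0],0,0],[[0.63,-0.35,0],0,0],[[0.63,-0.35,0],0,0],[[0.63,-0.35,0],0,0]]'
python3 -m handwheel '[[[0.63,-0.35,0],0,0],[[0.63,-0.35,0],0,0],[[0.63,-0.35,0],0,0],[[0.63,-0.35,0],0,0],[[0.63,-0.35,0],0,0]]'
python3 -m handwheel '[[[0.63,-0.35,0],0,0],[[0.63,-0.35,0],0,0],[[0.63,-0.35,0],0,0],[[0.63,-0.35,0],0,0],[[0.63,-0.35,0],-0.15,0]]'
python3 -m handwheel '[[[0,0,0],0,0],[[0,0,0],0,0],[[0,0,0],0,0]]'
cat >> h.py <<'E'
def to(x=None,y=None,z=None,ang=None):
    "fractions of full scale from the measured pose; ang = wanted tool-x world angle, deg"
    from scipy.spatial.transform import Rotation as R
    s=r.state();p=s['position'];q=s['ee_rot'];M=R.from_quat([q[1],q[2],q[3],q[0]]).as_matrix()
    g=np.array([p[i] if v is None else v for i,v in enumerate((x,y,z))])
    a=np.degrees(np.arctan2(M[1,0],M[0,0]))
    print('t',round(s['time'],2),'pos',p.round(1),'tool x deg',round(a,1),'F',s['contact_force'].round(1),'op',round(s['opening']*85.4,1),'tilt',M[:,2].round(3))
    print('shift',(M.T@(g-p)/50).round(3),'turn',None if ang is None else round(-(ang-a)/45,3))
E
python3 -c "
from h import *
to(666,-24,120,24)"
```

```text
time: 0.6
position: [297.1, -416.3, 230.7]
ee_rot: [-0.001, 0.988, 0.152, -0.0]
contact_force: [0.4, -0.5, 0.1]
opening: 0.144
time: 1.1
position: [421.1, -285.6, 230.8]
ee_rot: [-0.0, 0.988, 0.152, -0.0]
contact_force: [1.3, -0.1, -0.6]
opening: 0.0
time: 1.6
position: [545.0, -154.9, 230.7]
ee_rot: [-0.0, 0.988, 0.152, -0.0]
contact_force: [-0.2, -1.0, 0.7]
opening: -0.001
time: 2.1
position: [668.9, -24.3, 230.4]
ee_rot: [-0.0, 0.977, 0.211, -0.001]
contact_force: [0.9, 0.1, 0.3]
opening: -0.004
time: 2.4
position: [667.7, -26.2, 230.7]
ee_rot: [-0.0, 0.978, 0.209, -0.001]
contact_force: [-0.3, -0.4, -0.1]
opening: 0.003
t 2.4 pos [667.7 -26.2 230.7] tool x deg 24.1 F [-0.3 -0.4 -0.1] op 0.2 tilt [-0.002 -0.    -1.   ]
shift [-0.009 -0.054  2.214] turn 0.003
```

```bash
python3 -m handwheel '[[[0,-0.02,0.42],0,0],[[0,0,0.42],0,0],[[0,0,0.42],0,0],[[0,0,0.42],0,0],[[0,0,0.42],0,0]]' | head -2
python3 -m handwheel '[[[0,0,0.42],0,0],[[0,0,0.42],0,0],[[0,0,0.42],0,0],[[0,0,0],0,0]]'
echo ARC; python3 -m handwheel '[[[-0.004,-0.086,0],-0.056,0],[[-0.004,-0.086,0],-0.056,0],[[-0.004,-0.086,0],-0.056,0],[[-0.004,-0.086,0],-0.056,0],[[-0.004,-0.086,0],-0.056,0]]'
python3 -m handwheel '[[[-0.004,-0.086,0],-0.056,0],[[-0.004,-0.086,0],-0.056,0],[[-0.004,-0.086,0],-0.056,0],[[-0.004,-0.086,0],-0.056,0],[[-0.004,-0.086,0],-0.056,0]]'
python3 - <<'E'
from h import *
to(ang=70); c=snap('top','top1')
cv2.imwrite('pics/crop2.png',cv2.resize(c['pixels'][200:350,270:420,::-1],(600,600),interpolation=cv2.INTER_CUBIC))
E
```

```text
time: 2.9
position: [667.2, -26.2, 125.8]
time: 3.3
position: [664.2, -25.5, 59.5]
ee_rot: [-0.001, 0.978, 0.209, -0.004]
contact_force: [-1.8, 0.3, -0.8]
opening: 0.0
ARC
time: 3.8
position: [657.5, -7.6, 65.3]
ee_rot: [0.001, 0.949, 0.316, 0.001]
contact_force: [2.6, -0.8, 0.8]
opening: 0.001
time: 4.3
position: [645.6, 6.4, 65.9]
ee_rot: [0.004, 0.908, 0.418, 0.004]
contact_force: [7.7, -2.8, -4.5]
opening: -0.004
t 4.3 pos [645.6   6.4  65.9] tool x deg 49.4 F [ 7.7 -2.8 -4.5] op -0.3 tilt [ 0.01  -0.003 -1.   ]
shift [0. 0. 0.] turn -0.458
```

View pics/crop2.png

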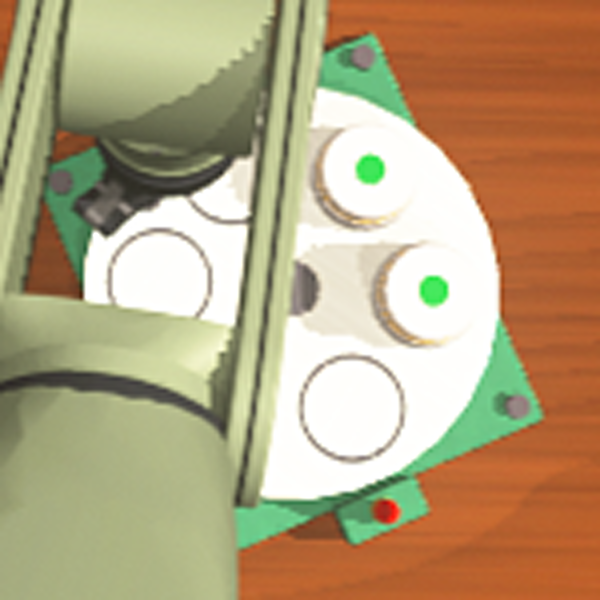

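The crop shows the disc has turned about 8° counter-clockwise: the green dot moved from (392,187) to (370,170). I'll keep going round the arc.

```bash
for i in 1; do
python3 -m handwheel '[[[-0.004,-0.086,0],-0.056,0],[[-0.004,-0.086,0],-0.056,0],[[-0.004,-0.086,0],-0.056,0],[[-0.004,-0.086,0],-0.056,0],[[-0.004,-0.086,0],-0.056,0]]'
python3 -m handwheel '[[[-0.004,-0.086,0],-0.056,0],[[-0.004,-0.086,0],-0.056,0],[[-0.004,-0.086,0],-0.056,0],[[0,0,0],0,0]]'
done
python3 - <<'E'
from h import *
to(ang=70); c=snap('top','top2')
# green dot positions
m=cv2.inRange(c['pixels'][200:350,270:420],(0,180,0),(120,255,140))
n,_,st,ce=cv2.connectedComponentsWithStats(m)
for i in range(1,n):
    if st[i,4]>10:
        p=pt(c,*(ce[i]+[270,200]),z=87); print(p.round(1),np.degrees(np.arctan2(p[1]+64,p[0]-576.5)))
E
```

```text
time: 4.85
position: [627.8, 19.2, 66.4]
ee_rot: [0.003, 0.857, 0.515, 0.004]
contact_force: [6.4, 1.0, -2.1]
opening: -0.0
time: 5.25
position: [613.6, 24.8, 66.0]
ee_rot: [0.002, 0.822, 0.57, 0.002]
contact_force: [2.6, -0.5, 1.1]
opening: 0.001
t 5.25 pos [613.6  24.8  66. ] tool x deg 69.5 F [ 2.6 -0.5  1.1] op 0.0 tilt [ 0.005 -0.    -1.   ]
shift [0. 0. 0.] turn -0.011
[690.6 -97.3  87. ] -16.267863395445826
[650.9 -77.8  87. ] -10.530717761916506
[ 602.8 -135.4   87. ] -69.7685104286761
[ 508.6 -164.9   87. ] -123.92493647969202
[ 464.  -124.4   87. ] -151.7729849045354
[447.7 -44.5  87. ] 171.37555010563673
[446.1 -97.6  87. ] -165.53421112474553
```

```bash
python3 -m handwheel '[[[-0.004,-0.086,0],-0.056,0],[[-0.004,-0.086,0],-0.056,0],[[-0.004,-0.086,0],-0.056,0],[[-0.004,-0.086,0],-0.056,0],[[0,0,0],0,0]]'
python3 - <<'E'
from h import *
to(ang=70); c=snap('top','top3')
m=cv2.inRange(c['pixels'][230:320,320:420],(0,180,0),(120,255,140))
n,_,st,ce=cv2.connectedComponentsWithStats(m)
for i in range(1,n):
    if st[i,4]>10:
        p=pt(c,*(ce[i]+[320,230]),z=87); print(p.round(1),np.degrees(np.arctan2(p[1]+64,p[0]-576.5)))
E
```

```text
time: 5.8
position: [593.9, 29.4, 63.4]
ee_rot: [-0.001, 0.768, 0.64, -0.001]
contact_force: [0.3, -1.1, -0.8]
opening: -0.001
t 5.8 pos [593.9  29.4  63.4] tool x deg 79.6 F [ 0.3 -1.1 -0.8] op -0.1 tilt [-0.002 -0.    -1.   ]
shift [0. 0. 0.] turn 0.213
[652.1 -56.9  87. ] 5.327304369345382
[ 621.  -125.7   87. ] -54.18646394907494
[ 508.7 -164.9   87. ] -123.89615774444215
```

```bash
python3 -m handwheel '[[[0,0,-0.5],0,0],[[0,0,-0.5],0,0],[[0,0,-0.5],0,0],[[0,0,-0.5],0,0],[[0,0,-0.4],-0.1,0]]'
python3 -m handwheel '[[[0,0,0],-0.13,85],[[0,0,0],0,85]]' >/dev/null
python3 - <<'E'
from h import *
to(616,269,180,90); c=snap('top','top3')
m=cv2.inRange(c['pixels'][230:320,320:420],(0,180,0),(120,255,140))
n,_,st,ce=cv2.connectedComponentsWithStats(m)
for i in range(1,n):
    if st[i,4]>10:
        p=pt(c,*(ce[i]+[320,230]),z=87); print(p.round(1),np.degrees(np.arctan2(p[1]+64,p[0]-576.5)))
E
```

```text
time: 6.35
position: [595.4, 29.3, 185.2]
ee_rot: [0.001, 0.742, 0.67, 0.0]
contact_force: [0.5, -0.2, 0.1]
opening: 0.001
t 6.55 pos [595.5  29.4 184.4] tool x deg 89.9 F [-0.9  0.7 -0.6] op 28.7 tilt [ 0.002 -0.    -1.   ]
shift [4.794 0.402 0.088] turn -0.002
[ 637.8 -108.9   87. ] -36.180589731262934
[ 509.2 -166.1   87. ] -123.36519933408866
```

The finished box is now at -36° from -104°, so the disc has turned 67.7° and sits in the detent. Now I'll go to the lid.

```bash
python3 -m handwheel '[[[0.48,0.04,0],0,85],[[0.48,0.04,0],0,85],[[0.48,0.04,0],0,85],[[0.48,0.04,0],0,85],[[0.48,0.04,0],0,85]]' >/dev/null
python3 -m handwheel '[[[0.48,0.04,0],0,85],[[0.48,0.04,0],0,85],[[0.48,0.04,0],0,85],[[0.48,0.04,0],0,85],[[0.48,0.04,0],0,85]]' >/dev/null
python3 -m handwheel '[[[0,0,0.45],0,85],[[0,0,0.45],0,85],[[0,0,0.45],0,85],[[0,0,0.45],0,85],[[0,0,0],0,85]]'
python3 - <<'E'
from h import *
to(615,270,9,90); c=snap('side','side1'); t=snap('top','top4')
im=np.zeros((400,800,3),np.uint8)
im[:,:400]=cv2.resize(c['pixels'][240:360,230:350,::-1],(400,400),interpolation=cv2.INTER_CUBIC)
im[:,400:]=cv2.resize(t['pixels'][200:350,270:420,::-1],(400,400),interpolation=cv2.INTER_CUBIC)
cv2.imwrite('pics/crop3.png',im)
E
```

```text
time: 8.1
position: [610.9, 268.3, 87.5]
ee_rot: [-0.003, 0.708, 0.706, -0.005]
contact_force: [-0.8, -0.1, 0.1]
opening: 0.992
t 8.1 pos [610.9 268.3  87.5] tool x deg 89.9 F [-0.8 -0.1  0.1] op 84.7 tilt [-0.011 -0.003 -1.   ]
shift [0.038 0.099 1.569] turn -0.003
```

View pics/crop3.png

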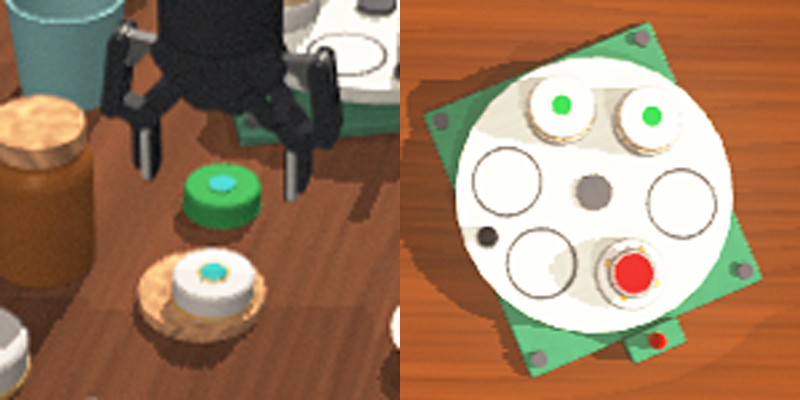

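The right crop shows the open box (633,273) in line with the pointer (657,341). The left crop shows the open fingers straddling the lid line. I'll descend and grip.

```bash
python3 -m handwheel '[[[0.04,0.05,0.3],0,85],[[0,0.03,0.3],0,85],[[0,0,0.3],0,85],[[0,0,0.3],0,85],[[0,0,0.3],0,85]]' |head -2
python3 -m handwheel '[[[0,0,0.07],0,85],[[0,0,0],0,85],[[0,0,0],0,85]]'
python3 -m handwheel '[[[0,0,0],0,50],[[0,0,0],0,50],[[0,0,0],0,50],[[0,0,0],0,50],[[0,0,0],0,50]]' 60
python3 - <<'E'
from h import *
to(615,270,9,90)
t=np.load('pics/top4.npz')
print(pt(t,357.1,302.1,z=84),pt(t,357.1,302.1))
P=t['pixels'][285:320,340:375].astype(int);m=(P[...,0]>180)&(P[...,1]<80)
v,u=np.nonzero(m);print(u.mean()+340,v.mean()+285,pt(t,u.mean()+340,v.mean()+285,z=84),len(u))
E
```

```text
time: 8.7
position: [618.5, 271.5, 16.5]
time: 9.0
position: [619.5, 271.9, 15.2]
ee_rot: [0.0, 0.707, 0.707, 0.0]
contact_force: [-0.4, 0.9, 0.3]
opening: 0.997
time: 9.5
position: [620.2, 272.1, 16.5]
ee_rot: [0.001, 0.707, 0.707, 0.001]
contact_force: [-0.2, 0.3, 5.0]
opening: 0.608
t 9.5 pos [620.2 272.1  16.5] tool x deg 90.0 F [-0.2  0.3  5. ] op 51.9 tilt [ 0.003  0.001 -1.   ]
shift [-0.043 -0.105  0.15 ] turn 0.0
[508.48135299 -94.9325614   84.        ] [508.48277021 -94.93918497  83.93235316]
357.3076923076923 302.0897435897436 [508.51280009 -95.38373714  84.        ] 156
```

```bash
python3 -m handwheel '[[[0,0,0],0,45],[[0,0,0],0,45],[[0,0,0],0,45]]' 80
python3 -m handwheel '[[[0,0,-0.1],0,45],[[0,0,-0.2],0,45],[[0,0,-0.3],0,45],[[0,0,-0.4],0,45],[[0,0,0],0,45]]'
python3 - <<'E'
from h import *
to(615,270,9,90); c=snap('side','side2')
cv2.imwrite('pics/crop4.png',cv2.resize(c['pixels'][240:360,230:350,::-1],(600,600),interpolation=cv2.INTER_CUBIC))
E
```

```text
time: 9.8
position: [620.4, 272.2, 16.7]
ee_rot: [0.001, 0.707, 0.707, 0.001]
contact_force: [-0.2, 0.4, 7.4]
opening: 0.598
time: 10.3
position: [622.0, 272.6, 69.4]
ee_rot: [0.002, 0.707, 0.707, 0.004]
contact_force: [0.3, 0.4, -0.8]
opening: 0.59
t 10.3 pos [622.  272.6  69.4] tool x deg 90.0 F [ 0.3  0.4 -0.8] op 50.4 tilt [ 0.008  0.002 -1.   ]
shift [-0.056 -0.15   1.207] turn 0.0
```

View pics/crop4.png

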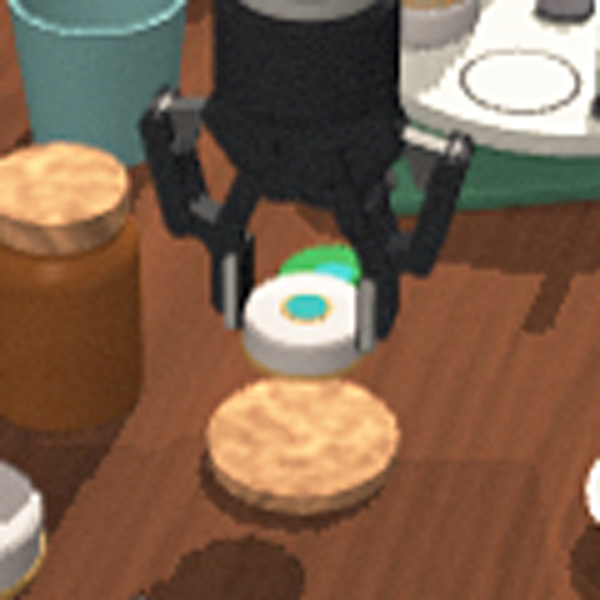

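The lid is held and looks level (teal disc at crop (306,307)). Now I'll measure where it sits relative to the TCP.

Run:
```python
from h import *
c=dict(np.load('pics/side2.npz'))
P=c['pixels'].astype(int); Q=[]
for v in range(292,318):
  for u in range(276,306):
    d=float(c['z_map'][v,u]); 
    if d>0: Q.append([*pt(c,u,v,d=d),u,v,*P[v,u]])
Q=np.array(Q); teal=Q[(Q[:,5]<100)&(Q[:,6]>110)&(Q[:,7]>110)&(Q[:,4]>297)]
print('teal',len(teal),teal.mean(0).round(1))
W=Q[(Q[:,5:].min(1)>175)]; print(len(W),W[:,:3].mean(0),W[:,:3].min(0),W[:,:3].max(0))
s=np.concatenate([W,teal])[:,:3]
z0=np.median(teal[:,2]); S=s[abs(s[:,2]-z0)<4]
A=np.c_[S[:,:2],np.ones(len(S))];k=np.linalg.lstsq(A,S[:,2],rcond=None)[0];print('plane',k,z0,len(S))
print('top face y range',S[:,1].min(),S[:,1].max(),'x',S[:,0].min(),S[:,0].max())
```

```text
teal 24 [621.  266.3  83.1 291.  300.5  70.3 202.  194. ]
211 [622.85558928 266.49076533  80.20589029] [597.83211766 142.93324506  -0.92472756] [674.89251846 295.40613457  86.14541975]
plane [-3.79272209e-03  2.07153243e-02  7.89975284e+01] 83.32913279528412 223
top face y range 241.77693002999695 295.4061345738819 x 597.832117660882 645.9132054977142
```

```bash
python3 -m handwheel '[[[0,0,-0.4],0,45],[[0,0,-0.4],0,45],[[0,0,-0.4],0,45],[[0,0,-0.4],0,45],[[-0.3,-0.1,0],0,45]]' >/dev/null
python3 -m handwheel '[[[-0.6,-0.18,0],0,45],[[-0.6,-0.18,0],0,45],[[-0.6,-0.18,0],0,45],[[-0.6,-0.18,0],0,45],[[-0.6,-0.18,0],0,45]]' >/dev/null
python3 -m handwheel '[[[-0.6,-0.18,0],0,45],[[-0.6,-0.18,0],0,45],[[-0.6,-0.18,0],0,45],[[-0.6,-0.18,0],0,45],[[-0.6,-0.18,0],0,45]]' >/dev/null
python3 -m handwheel '[[[-0.6,-0.18,0],0,45],[[-0.42,-0.14,0],0,45],[[0,0,0],0.18,45],[[0,0,0],0.18,45],[[0,0,0],0.18,45]]' >/dev/null
python3 -m handwheel '[[[0,0,0],0.18,45],[[0,0,0],0.18,45],[[0,0,0],0.18,45],[[0,0,0],0.18,45],[[0,0,0],0.18,45]]' >/dev/null
python3 -m handwheel '[[[0,0,0],0.04,45],[[0,0,0],0,45],[[0,0,0],0,45],[[0,0,0],0,45]]'
python3 -c "
from h import *
to(511.1,-93.5,118,23.4)"
```

```text
time: 13.25
position: [507.8, -94.2, 144.5]
ee_rot: [-0.0, 0.979, 0.203, -0.0]
contact_force: [-0.5, -0.3, -1.5]
opening: 0.593
t 13.25 pos [507.8 -94.2 144.5] tool x deg 23.4 F [-0.5 -0.3 -1.5] op 50.6 tilt [-0.001  0.    -1.   ]
shift [0.067 0.014 0.529] turn 0.001
```

```bash
python3 -m handwheel '[[[0.06,0.01,0.25],0,45],[[0,0,0.25],0,45],[[0,0,0],0,45],[[0,0,0],0,45],[[0,0,0],0,45]]' >/dev/null
python3 - <<'E'
from h import *
to(511.1,-93.5,118,23.4); c=snap('side','side3'); snap('top','top5')
cv2.imwrite('pics/crop5.png',cv2.resize(c['pixels'][190:280,310:430,::-1],(800,600),interpolation=cv2.INTER_CUBIC))
E
```

```text
t 13.75 pos [511.1 -93.6 119.7] tool x deg 23.4 F [ 0.3 -0.  -0.8] op 50.5 tilt [-0.  0. -1.]
shift [ 0.002 -0.001  0.035] turn 0.0
```

View pics/crop5.png

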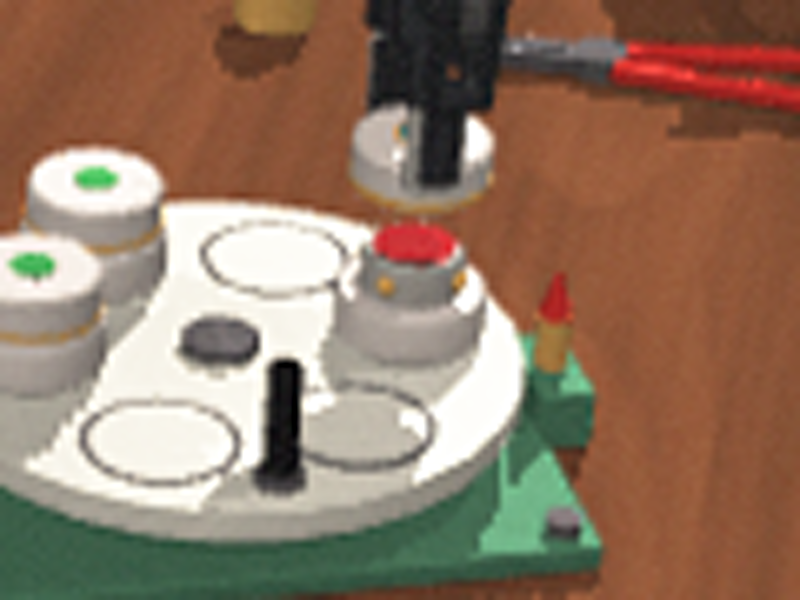

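The crop shows the lid hovering, edges at x = 350 to 494 and lower rim bottom at y ≈ 207. The red neck top is centred at (416,243). I'll fit the lid and neck in this same view.

Run:
```python
from h import *
from scipy.optimize import least_squares
c=dict(np.load('pics/side3.npz'));K=c['mtx'];Ti=np.linalg.inv(c['T'])
a=np.linspace(0,2*np.pi,181)
def proj(P):
    p=P@Ti[:3,:3].T+Ti[:3,3]; return np.c_[K[0,0]*p[:,0]/-p[:,2]+K[0,2],K[1,1]*-p[:,1]/-p[:,2]+K[1,2]]
def circ(x,y,z,R):return np.c_[x+R*np.cos(a),y+R*np.sin(a),0*a+z]
def ext(U):return np.array([U[:,0].min(),U[:,0].max(),U[:,1].min(),U[:,1].max()])
Q=lambda e:np.array([310+e[0]/6.667,310+e[1]/6.667,190+e[2]/6.667,190+e[3]/6.667])-.43
L=Q((350,495,102,210))
f=lambda s:ext(np.r_[proj(circ(s[0],s[1],s[2],27)),proj(circ(s[0],s[1],s[2]+19,27))])-L
s=least_squares(f,[508,-95,113]);print('lid',s.x,s.fun)
N=Q((373,459,222,264))
g=least_squares(lambda s:ext(proj(circ(s[0],s[1],84,s[2])))-N,[508,-95,18]);print('neck',g.x,g.fun)
```

```text
lid [ 507.36837161 -109.59151901  107.5465282 ] [ 0.0752111  -0.07459068 -0.09986493  0.0975194 ]
neck [506.00729589 -99.74140426  16.61637924] [-0.00760411  0.00759403  0.01580189 -0.01551543]
```

Run:
```python
from h import *
from scipy.optimize import least_squares
c=dict(np.load('pics/side3.npz'))
P=c['pixels'].astype(int);Q=[]
for v in range(203,224):
  for u in range(360,388):
    d=float(c['z_map'][v,u])
    if d>0:Q.append([*pt(c,u,v,d=d),u,v,*P[v,u]])
Q=np.array(Q);W=Q[(Q[:,5:].min(1)>90)&(Q[:,2]>100)&(Q[:,2]<140)&(Q[:,1]>-140)]
T=W[W[:,2]>128];B=W[(W[:,2]<127)]
print('topface z',np.median(T[:,2]),len(T),'x',T[:,0].min(),T[:,0].max(),'y',T[:,1].min(),T[:,1].max())
g=least_squares(lambda s:np.hypot(B[:,0]-s[0],B[:,1]-s[1])-27,[508,-95],loss='soft_l1');print('side cyl',g.x,len(B),B[:,2].min(),np.std(g.fun))
Q=[]
for v in range(222,246):
  for u in range(358,390):
    d=float(c['z_map'][v,u])
    if d>0:Q.append([*pt(c,u,v,d=d),*P[v,u]])
Q=np.array(Q);R=Q[(Q[:,3]>170)&(Q[:,4]<80)];print('red',R[:,:3].mean(0),len(R))
N=Q[(Q[:,3:].min(1)>60)&(Q[:,2]>68)&(Q[:,2]<79)&(Q[:,1]>-100)];g=least_squares(lambda s:np.hypot(N[:,0]-s[0],N[:,1]-s[1])-20.5,[508,-95],loss='soft_l1');print('neck cyl',g.x,len(N),np.std(g.fun))
t=dict(np.load('pics/top5.npz'));cv2.imwrite('pics/crop6.png',cv2.resize(t['pixels'][260:340,320:400,::-1],(400,400)))
```

```text
topface z 132.42484846362066 106 x 479.7976335986769 532.2641136296913 y -117.77955459794657 -54.938515849422856
side cyl [506.20831244 -94.74486864] 61 113.67362454686167 2.6181004427746855
red [ 507.65709032 -107.78864589   80.01883183] 54
neck cyl [506.84984166 -94.33432108] 71 3.4489473842161136
```

Lid and neck axes agree within about 1 mm, and the rim is at z ≈ 113.4, as expected. I'll lower it to just above the catches.

```bash
python3 -m handwheel '[[[0,0,0.15],0,45],[[0,0,0.15],0,45],[[0,0,0.1],0,45],[[0,0,0.1],0,45],[[0,0,0],0,45]]' 100
python3 -m handwheel '[[[0,0,0.06],0,45],[[0,0,0.04],0,45],[[0,0,0.04],0,45],[[0,0,0],0,45],[[0,0,0],0,45]]'
python3 -c "
from h import *
print(r.state()['torque']);to(511.1,-93.5,80,23.4)"
```

```text
time: 14.35
position: [510.1, -93.3, 93.6]
ee_rot: [-0.001, 0.979, 0.203, -0.001]
contact_force: [-1.2, 0.1, -0.4]
opening: 0.59
time: 14.85
position: [511.0, -93.6, 87.8]
ee_rot: [0.0, 0.979, 0.203, 0.0]
contact_force: [-0.2, -0.1, 0.2]
opening: 0.584
[-0.06885579  0.00887968 -0.00954374]
t 14.85 pos [511.  -93.6  87.8] tool x deg 23.4 F [-0.2 -0.1  0.2] op 49.9 tilt [ 0. -0. -1.]
shift [ 0.002 -0.001  0.156] turn 0.0
```

The rim is around the neck (about 81.5, neck top 84) with no contact force. Now I'll press slowly.

```bash
python3 -m handwheel '[[[0,0,0.04],0,45],[[0,0,0.04],0,45],[[0,0,0],0,45]]'
python3 -m handwheel '[[[0,0,0.04],0,45],[[0,0,0.04],0,45],[[0,0,0],0,45]]'
python3 -c "
from h import *
print(r.state()['torque']);to(511.1,-93.5,80,23.4)"
```

```text
time: 15.15
position: [511.6, -93.9, 84.4]
ee_rot: [0.0, 0.979, 0.203, 0.0]
contact_force: [0.3, 0.4, 3.2]
opening: 0.583
time: 15.45
position: [512.9, -94.1, 82.7]
ee_rot: [0.001, 0.979, 0.203, 0.002]
contact_force: [-2.5, 1.1, 13.4]
opening: 0.591
[ 0.19981946  0.71315602 -0.01189612]
t 15.45 pos [512.9 -94.1  82.7] tool x deg 23.4 F [-2.5  1.1 13.4] op 50.5 tilt [ 0.004 -0.001 -1.   ]
shift [-0.029 -0.025  0.055] turn 0.0
```

```bash
python3 -m handwheel '[[[0,0,0.03],0,45],[[0,0,0],0,45]]'
python3 -m handwheel '[[[0,0,0.03],0,45],[[0,0,0],0,45]]'
python3 -c "
from h import *
print(r.state()['torque']);to(511.1,-93.5,80,23.4)"
```

```text
time: 15.65
position: [512.4, -94.0, 81.0]
ee_rot: [0.001, 0.979, 0.203, 0.001]
contact_force: [-2.3, 0.7, 4.3]
opening: 0.585
time: 15.85
position: [510.8, -93.5, 76.2]
ee_rot: [-0.0, 0.979, 0.203, 0.0]
contact_force: [2.1, -0.4, -3.6]
opening: 0.586
[-0.0490919  -0.21125405 -0.01926157]
t 15.85 pos [510.8 -93.5  76.2] tool x deg 23.4 F [ 2.1 -0.4 -3.6] op 50.1 tilt [ 0.  0. -1.]
shift [ 0.005  0.003 -0.076] turn -0.0
```

It snapped over. Now I'll seat it and build up the pressing force.

```bash
python3 -m handwheel '[[[0,0,0.04],0,45],[[0,0,0],0,45],[[0,0,0],0,45]]'
python3 -m handwheel '[[[0,0,0.03],0,45],[[0,0,0],0,45],[[0,0,0],0,45]]'
python3 -c "
from h import *
print(r.state()['torque']);to(511.1,-93.5,80,23.4)"
```

```text
time: 16.15
position: [510.8, -93.4, 74.9]
ee_rot: [-0.0, 0.979, 0.203, -0.0]
contact_force: [-1.8, 0.2, 5.2]
opening: 0.586
time: 16.45
position: [510.9, -93.6, 74.8]
ee_rot: [-0.0, 0.979, 0.203, -0.0]
contact_force: [-5.4, 1.1, 13.3]
opening: 0.583
[ 0.14965003  0.97833318 -0.01005815]
t 16.45 pos [510.9 -93.6  74.8] tool x deg 23.4 F [-5.4  1.1 13.3] op 49.8 tilt [-0.001 -0.    -1.   ]
shift [ 0.005  0.001 -0.105] turn 0.001
```

```bash
python3 -m handwheel '[[[0,0,0],0,45],[[0,0,0],0,45],[[0,0,0],0,45],[[0,0,0],0,45],[[0,0,0],0,45]]'
python3 - <<'E'
from h import *
to(); c=snap('side','side4'); 
cv2.imwrite('pics/crop7.png',cv2.resize(c['pixels'][190:280,310:430,::-1],(800,600),interpolation=cv2.INTER_CUBIC))
E
```

```text
time: 16.95
position: [510.8, -93.6, 74.8]
ee_rot: [-0.0, 0.979, 0.203, -0.0]
contact_force: [-5.8, 1.4, 14.0]
opening: 0.586
t 16.95 pos [510.8 -93.6  74.8] tool x deg 23.4 F [-5.8  1.4 14. ] op 50.0 tilt [-0.001 -0.    -1.   ]
shift [0. 0. 0.] turn None
```

View pics/crop7.png

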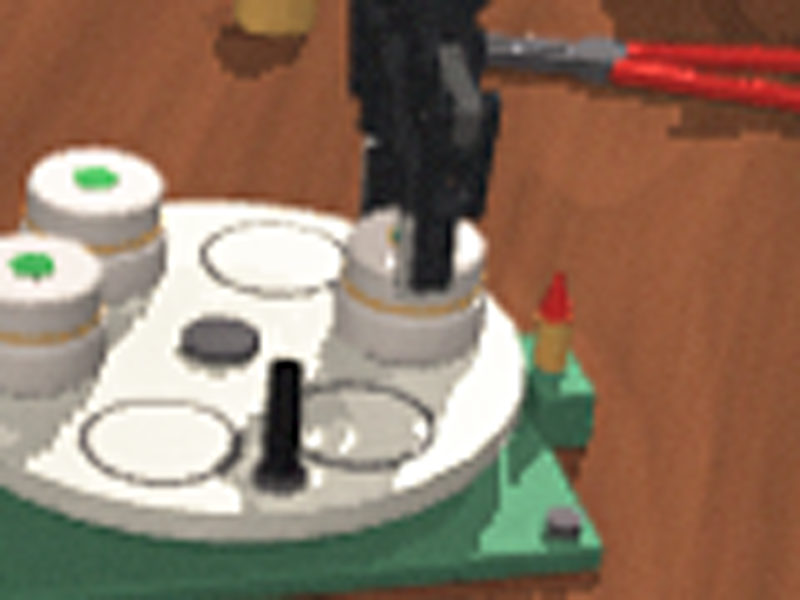

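The lid sits level on the box body, with its band meeting it at crop (410,300), just like the finished boxes. The push is steady, so I'll hand in.

```bash
python3 -c "
from h import *
r.hand_in();to()"
```

```text
the job is handed in; nothing more can be done
the job is handed in; nothing more can be done
```

The job is done and handed in at about 17 s of the 56 s allowed. The lid is snapped home on the box, and the gripper was still pressing it down when I handed in.

- **Table:** I pushed the black post counter-clockwise until the disc jumped into its detent. The camera showed a turn of 67.7°, and the box in line with the pointer.
- **Lid:** I gripped the lid across its outside, carried it from the cork pad to the box, and checked it was centred within about 1 mm. It met the catches at the expected height and took about 13 N before the force dropped and it snapped over. It came to rest with its rim at about z = 68.3 mm, inside the 67–69 mm home range, and the picture shows it level.
- **Final push:** it held steady at about 14 N down, somewhat above the 10 N asked. There was also a sideways force of about 6 N that I left alone rather than let up.
- **Not checked:** I didn't re-measure the other things on the bench at the end. I saw no contact with them.
- **Grip reading:** the opening read about 50 mm on the 54 mm lid.
- **After hand-in:** my state check was refused, so the last reading is from just before it.

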